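Draw a shelf rail tight with a cam lock

ROBOT

A 7-joint arm with a two-finger parallel gripper is mounted at the origin on the work surface. World frame = base frame: x ahead of the robot, y to its left, z up, the work surface at z = 0. Lengths are in m, angles in rad, forces in N, time in s.
With the tool pointing down it reaches from about 0.4 to 0.85 m from the base axis. Payload 10.4 kg.
Tool frame: the origin (TCP) lies at the very end of the fingers, on their centre line; the grasp point (between the pads) lies 19 mm behind it; z points along the fingers, y is the line along which they close (so a half turn about z gives the same grasp; the last joint's range is limited). The gripper opens to 85 mm and grips with 20 to 120 N. Pads are 22 mm wide; open, the fingers measure 114 mm over their backs; the gripper's body (76 mm by 85 mm) begins 54 mm behind the grasp point. The pads swing forward as they close: fully open they stand 13 mm farther back than shut.
Start: joints at [-1.323, 0.332, -0.065, 1.46, 0.022, 1.35, -0.088], TCP at [0.167, 0.602, 0.231] pointing down, gripper open.
Joint ranges: [-2.6, 2.6], [-0.5, 2.12], [-1.47, 1.34], [0.16, 2.42], [-1.27, 4.41], [0.06, 2.06], [-2.6, 2.6]. Speed limits (rad/s): [2.22, 2.22, 2.79, 2.79, 3.14, 3.14, 3.14].

INTERFACE

Orientations are given as [roll, pitch, yaw] about the fixed x, y, z axes, in that order (R = Rz(yaw) Ry(pitch) Rx(roll)).
In Python, from bench import ctrl gives the robot as it stands.
- The arm moves only by the tool drive_tool, never from a script. Its argument "rows" is a list of rows, each a list of 4 numbers: the shift along the tool's x, y, z in cm, then the turn about the tool's z in rad. In form: [[tx, ty, tz, spin], ...]. A call has exactly 5 rows; each row shifts and turns the commanded pose from where the row before left it, along the tool's axes as they then stand; what a row does not reach is not made up. A row lasts 1/10 s, in which the tool goes at most 50 mm and 8.59 degrees, less where a joint would pass 70% of its speed; a pose out of reach is approached as far as the arm can. A call is refused whole if a number of a shift passes 5 or a number of a turn 0.15, either way. A call with a gripper value outside its range is refused whole. "fingers" is the closure, from -1 (fully open) to 1 (shut), set as the call begins (left out, the last holds). The fingers move at their own pace and stop on an object; "newtons" is the grip in N (left out, the last holds). Time passes only in rows, so rows that do not move let the fingers close, or fill a call up. It gives the time, the measured TCP pose, the force, the opening and the grip force at its end, in the units of the state.
- ctrl.get_state(): the state, without advancing time (a new reading comes with each control period).
- ctrl.camera(name): name is "scene" or "top" or "wrist"; returns the picture (384x512x3 uint8, blue, green, red); there is no depth.
- ctrl.camera_params(name): a dict with "intrinsics" (3x3 intrinsics, pixels), "k1" (the pictures are not rectified: a ray, as slopes to the right and down, at radius r is drawn at 1 + k1 r^2 times it, then the intrinsics apply), "cam_to_world" (4x4, takes a point from camera to world coordinates). Camera axes: x right, y up, looking along -z (the intrinsics and any distortion apply to the point x, -y, -z); pixel columns grow to the right and rows downward; lengths in m; the calibration is good to about 2 mm. A picture is of the moment at which its call begins: read the wrist's pose just before it. camera_params takes no time and is no camera call; for the wrist camera it gives the pose at the moment of the call.
- ctrl.job_done(): hands the job in; it is judged then, once.
The state is a dict: "clock": time; "qpos": joint angles; "joint_vel": joint speeds; "joint_efforts": joint torques, N m; "ee_pos": TCP position; "tool_rot": TCP orientation; "ft_force": force on the tool from outside, world axes, zero at the start; "torque": the same for the moment, N m; "grip_width": finger opening in m; "gripper_force": force on a finger pad.
Only numpy, scipy, OpenCV 4.12 (cv2) and the standard library are available. Lean on these libraries where they do the work, as an engineer would, in place of code of your own. Each camera call takes 0.05 s, during which the arm holds its last target. There are 200 camera calls.

TASK

Join the loose wooden rail to the end piece: slide it, stud end first, fully home in the end piece's channel so that its headed stud stands in the open mouth of the cam. Then swing the cam's handle clockwise, seen from above, so that the curved slot draws the rail up against the rubber stop; stop when the handle firms up and the joint is snug and stays clamped by itself, do not overtighten, and let go. Leave the other things on the bench alone.

Things in the scene. Friction and masses are not known exactly. Their poses are not given: they have to be found in the camera images.
- end_piece: Fixed light-wood end piece: block 72 x 92 mm, 26 mm high, with two cheeks 22 mm high in front that form a channel for the rail. Origin on the bench under the cam's axis; +x is the direction in which the rail slides in, z up. The channel runs along the x axis from x = -110 to -16 mm, 40 mm wide; its flared ends widen to about 60 mm at x = -138 mm.
- stop_seat (a point): Mean middle of the face of the black rubber stop at the channel's inner end, at end piece x = -27.5 mm, 13 mm up; the stop is 30 mm wide, 25 mm high. The real face lies up to 2.5 mm before or behind this point, differs every time and is not measured. With the rail against it the stud is 39 to 44 mm before the cam's axis.
- cam: Flat steel cam on a vertical pin on the end piece, 28 to 36 mm above the bench; origin on the pin's axis, at its underside. Turn = end piece yaw minus cam yaw; at turn 0 the slot's mouth faces the incoming rail. Starts at -0.2 to 0.2 rad, limits -0.25 and 2.05. Clockwise seen from above tightens: turn grows, an arm hooks behind the stud's neck.
- hook_tip (a point): Tip of the cam's hooked arm, 57 mm from the axis. Between arm and hub (radius 30 mm) runs the slot, its outer wall 6 mm nearer to the axis per rad. It grips the stud between about 0.8 and 1.8 rad of turn, as the stop is set; then the clamping force grows over 0.1 to 0.3 rad. The cam stays where it is left. Snug is 8 N or more of cam on stud, over 45 N is overtightened.
- handle (a point): On the axis of the upright handle, a black round sleeve of 16 mm diameter, free to spin about itself, that stands 36 to 78 mm above the bench, 70 mm from the cam's axis; this point is 62 mm above the bench. In the cam's frame the handle lies at +0.85 rad (anticlockwise) from the cam's x axis. Along its circle it needs up to 3 N when loose; about 9 N is right for snug, 15 N is near the limit.
- rail: Loose light-wood rail, 200 x 36 mm and 26 mm high, about 0.35 kg, lying flat on the bench. Origin at the middle of its underside; +x points along it to the stud end, which has a steel cap (end face at x = +100 mm).
- stud (a point): Top of the upright headed steel stud on the rail, on its axis, at rail x = +86 mm, 45 mm above the bench: neck 10 mm diameter (26 to 38 mm above the bench), round head 20 mm diameter and 7 mm thick that passes over the cam.
- drink_can: Bystander: drink can, 66 mm diameter, 120 mm high. Origin under its centre.
- screw_jar: Bystander: clear jar with a steel lid, 56 mm diameter, 75 mm high. Origin under its centre.
- screwdriver: Bystander: screwdriver lying on the bench.
- wrench: Bystander: steel wrench lying on the bench.
- hammer: Bystander: hammer lying on the bench.
- tape_measure: Bystander: tape measure, 68 x 38 x 62 mm.
- offcut: Bystander: plywood offcut, 110 x 70 x 26 mm.

How it is judged:
On the way, in this order (a step that is already met when the one before it is completed fails the run):
1. the rail is in the channel with its stud standing in the cam's mouth (x of stud in the frame of end_piece above -0.047 m and horizontal distance between stud and end_piece below 0.048 m), for 0.2 s.
2. the cam's slot pulls the stud tight (8 N or more) (contact force between cam and rail above 8 N and horizontal distance between stud and end_piece below 0.046 m), for 0.2 s.
At the end, for the whole second after the job is handed in: The rail lies flat in the channel in line with the end piece (within 0.1 rad), its stud in the cam's slot 33 to 46 mm in front of the cam's axis, and the cam, let go and at rest, holds the stud with 8 N or more (contact force between cam and rail above 8 N and x of stud in the frame of end_piece between -0.046 and -0.033 m and angle between the x axis of rail and the x axis of end_piece, either way round below 0.1 rad and angle between rail's own z axis and vertical below 0.1 rad and linear speed of rail below 0.01 m/s and angular speed of cam below 0.05 rad/s); the robot touches nothing.
It fails at once if the cam is overtightened: more than 45 N on the stud (contact force between cam and rail above 45 N).
It fails at once if a bystander is pushed more than 20 mm (distance of any of drink_can, screw_jar, screwdriver, wrench, hammer, tape_measure, offcut from where it was at the start of the episode above 0.02 m).
It also fails if it takes over 72 s, if anything falls off the work surface, if the arm or the gripper's body presses on something with over 40 N, if the wrist force passes 120 N, or if a joint passes its speed limit or range.

## Working session

There is one attempt and no reset: what is moved stays moved. The work goes in short steps, Python scripts to look and compute and a tool call to move; the robot and the scene stay as the last step left them, time stands still between calls to the robot, and variables do not carry over. Pictures are saved under pics/ and viewed, at most 10 in all, crops included, and the job is handed in when it is done.

Besides the shell and the picture viewer there is one more tool, called after "Request:" by a JSON object that holds its "method" and its "body". drive_tool: Moves the arm, as the interface text tells. Its arguments: {"type":"object","properties":{"rows":{"type":"array","items":{"type":"array","items":{"type":"number"}}},"fingers":{"type":"number"},"newtons":{"type":"number"}},"required":["rows"]}

```bash
mkdir -p pics; cat > h.py <<'E'
import numpy as np, cv2
from bench import ctrl
def ray(p,uv):
    K=np.array(p['intrinsics'],float);T=np.array(p['cam_to_world']);k=p['k1']
    d=np.array([(uv[0]-K[0,2])/K[0,0],(uv[1]-K[1,2])/K[1,1]]);s=d.copy()
    for _ in range(30): s=d/(1+k*(s@s))
    return T[:3,3],T[:3,:3]@np.array([s[0],-s[1],-1])
def at(p,uv,z):
    o,d=ray(p,uv);return o+d*(z-o[2])/d[2]
def proj(p,X):
    K=np.array(p['intrinsics'],float);T=np.array(p['cam_to_world'])
    c=T[:3,:3].T@(np.array(X,float)-T[:3,3]);s=np.array([c[0],-c[1]])/-c[2]
    s=s*(1+p['k1']*(s@s));return K[:2,:2]@s+K[:2,2]
E
python3 - <<'E'
from h import *
np.set_printoptions(precision=4,suppress=True)
for n in("top","scene"):
    p=ctrl.camera_params(n);print(n,p)
    cv2.imwrite(f"pics/{n}0.png",cv2.resize(ctrl.camera(n),(800,600),interpolation=cv2.INTER_CUBIC))
print(ctrl.get_state())
E
```

```text
top {'intrinsics': array([[410.6201,   0.    , 250.6145],
       [  0.    , 410.6201, 192.9995],
       [  0.    ,   0.    ,   1.    ]]), 'k1': 0.02206636187839801, 'cam_to_world': array([[ 0.0222,  0.9944, -0.1029,  0.4787],
       [-0.9997,  0.0226,  0.0029,  0.0173],
       [ 0.0052,  0.1028,  0.9947,  1.2627],
       [ 0.    ,  0.    ,  0.    ,  1.    ]])}
scene {'intrinsics': array([[488.4876,   0.    , 257.5956],
       [  0.    , 488.4876, 183.4845],
       [  0.    ,   0.    ,   1.    ]]), 'k1': -0.13314989950049033, 'cam_to_world': array([[ 0.6489, -0.6536,  0.3894,  1.2211],
       [ 0.7608,  0.5538, -0.3384, -0.5406],
       [ 0.0055,  0.5158,  0.8567,  1.4379],
       [ 0.    ,  0.    ,  0.    ,  1.    ]])}
{'clock': 0.1, 'qpos': array([-1.3227,  0.3328, -0.0647,  1.4609,  0.0216,  1.3499, -0.0885]), 'joint_vel': array([-0.0003, -0.0025,  0.    , -0.0001, -0.0001,  0.0004,  0.0022]), 'joint_efforts': array([  0.0014, -62.6745,   0.049 , -39.2437,   0.0163,   0.0069,
        -0.    ]), 'ee_pos': array([0.1671, 0.6019, 0.2306]), 'tool_rot': array([-3.1403,  0.0001,  2.8709]), 'ft_force': array([0.0914, 0.0927, 0.7143]), 'torque': array([ 0.0241, -0.0184,  0.0044]), 'gripper_force': 0.0, 'grip_width': 0.08524149926238514}
```

View pics/top0.png

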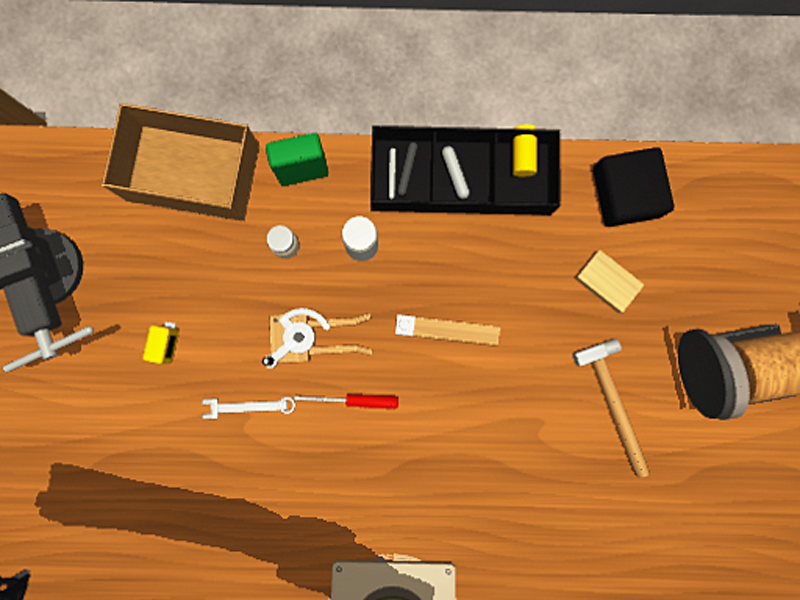

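View pics/scene0.png

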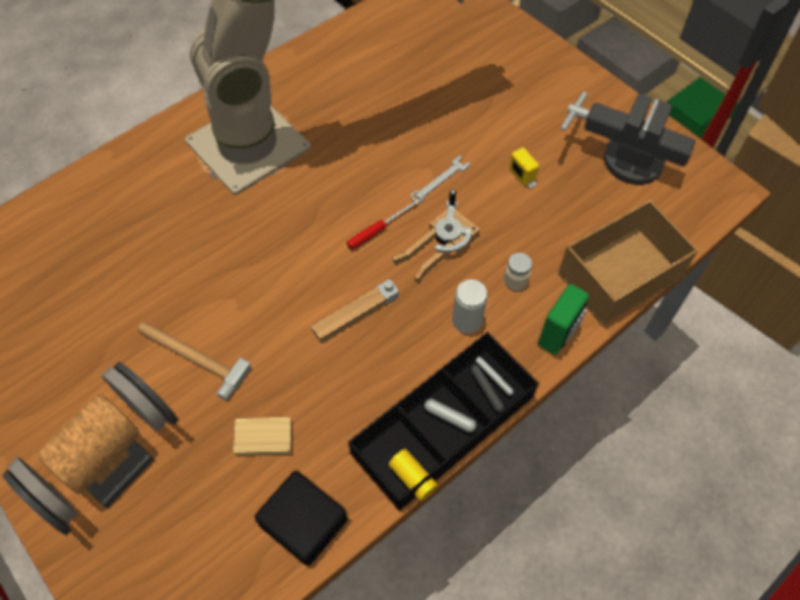

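The top view shows the end piece with its cam at about (298,338), mouth to the right. The handle is at (268,362) and the rail runs from (396,325) to (499,335) with its stud at the left, all in 800-wide pixels. The can at (360,235) and jar at (283,240) are on the far side. The screwdriver and wrench are on the near side. I'll enlarge a crop of this area.

```bash
python3 - <<'E'
from h import *
im=ctrl.camera("top")[185:245,160:330]
cv2.imwrite("pics/crop1.png",cv2.resize(im,None,fx=4.7,fy=4.7,interpolation=cv2.INTER_CUBIC))
E
```

```text
(no output)
```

View pics/crop1.png

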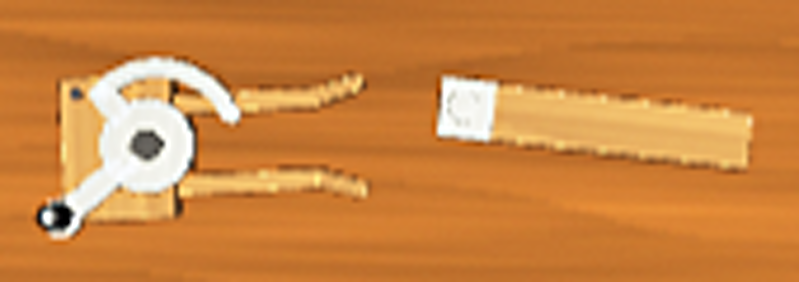

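In the crop, the cam axis is at (147,145), the hook tip at (235,118) and the handle top at (57,216). The flare ends are at (357,80) and (362,190). The rail's corners are at (441,77), (438,135), (750,116) and (746,168), with the stud at (466,108).

```bash
python3 - <<'E'
from h import *
np.set_printoptions(precision=4,suppress=True)
p=ctrl.camera_params("top")
f=lambda u,v,z:at(p,(160+(u+.5)/4.7-.5,185+(v+.5)/4.7-.5),z)[:2]
P={k:f(*v) for k,v in dict(cam=(147,145,.036),tip=(235,118,.036),hand=(55,216,.078),bl=(61,80,.026),bl2=(66,213,.026),br=(180,213,.026),f1=(357,80,.022),f2=(362,190,.022),r1=(441,77,.026),r2=(438,135,.026),r3=(750,116,.026),r4=(746,168,.026),stud=(466,108,.045)).items()}
for k,v in P.items(): print(k,v)
a=lambda d:np.arctan2(d[1],d[0])
fm=(P['f1']+P['f2'])/2
print('mid flare',fm,'axis dir',a(P['cam']-fm),np.linalg.norm(P['cam']-fm))
fr=(P['r1']+P['r2'])/2;bk=(P['r3']+P['r4'])/2
print('rail mid',(fr+bk)/2,a(fr-bk),np.linalg.norm(fr-bk),'tip',np.linalg.norm(P['tip']-P['cam']),a(P['tip']-P['cam']),'handle',np.linalg.norm(P['hand']-P['cam']),a(P['hand']-P['cam']))
E
```

```text
cam [0.5343 0.1903]
tip [0.5527 0.1351]
hand [0.4879 0.2388]
bl [0.5752 0.2484]
bl2 [0.4904 0.2416]
br [0.4919 0.1691]
f1 [0.5798 0.0587]
f2 [0.5092 0.0536]
r1 [0.5827 0.0046]
r2 [0.5453 0.0057]
r3 [ 0.5621 -0.1942]
r4 [ 0.5287 -0.1918]
stud [ 0.5618 -0.0114]
mid flare [0.5445 0.0562] axis dir 1.646663194230025 0.13455863556087588
rail mid [ 0.5547 -0.0939] 1.4771019420133638 0.1990271311717485 tip 0.058195617319764144 -1.249289135170613 handle 0.06710371558892565 2.3345725848867405
```

```bash
cat >> h.py <<'E'
def plan(goals,pos=None,yaw=None):
    """goals: list of (x,y,z,yaw,nrows); print rounded tool rows"""
    s=ctrl.get_state();pos=np.array(s['ee_pos'] if pos is None else pos,float);yaw=s['tool_rot'][2] if yaw is None else yaw
    R=[]
    for x,y,z,yw,n in goals:
        g=np.array([x,y,z]);dw=(yw-yaw+np.pi)%(2*np.pi)-np.pi;y0=yaw;p0=pos.copy()
        for i in range(n):
            t=p0+(g-p0)*(i+1)/n-pos;c,sn=np.cos(yaw),np.sin(yaw)
            r=np.round([100*(c*t[0]+sn*t[1]),100*(sn*t[0]-c*t[1]),-100*t[2]],2)
            sp=round(-(y0+dw*(i+1)/n-yaw),3)
            pos=pos+np.array([c*r[0]+sn*r[1],sn*r[0]-c*r[1],-r[2]])/100;yaw-=sp
            R.append([*[float(v) for v in r],sp])
    for i in range(0,len(R),5): print(R[i:i+5])
    print(max(max(abs(v) for v in r) for r in R),pos,yaw)
E
python3 - <<'E'
from h import *
plan([(.38,.38,.23,2.3,7),(.5496,-.05,.2,1.477,11),(.5496,-.149,.14,1.477,7)])
E
```

```text
[[-3.78, -2.24, 0.01, np.float64(0.082)], [-3.95, -1.93, 0.01, np.float64(0.081)], [-4.09, -1.6, 0.01, np.float64(0.082)], [-4.21, -1.25, 0.01, np.float64(0.081)], [-4.3, -0.92, 0.01, np.float64(0.082)]]
[[-4.35, -0.56, 0.01, np.float64(0.081)], [-4.39, -0.2, 0.01, np.float64(0.082)], [-3.94, -1.45, 0.27, np.float64(0.075)], [-4.04, -1.16, 0.28, np.float64(0.075)], [-4.12, -0.85, 0.27, np.float64(0.074)]]
[[-4.17, -0.54, 0.27, np.float64(0.075)], [-4.19, -0.23, 0.27, np.float64(0.075)], [-4.2, 0.09, 0.28, np.float64(0.075)], [-4.19, 0.4, 0.27, np.float64(0.075)], [-4.14, 0.72, 0.27, np.float64(0.074)]]
[[-4.07, 1.01, 0.28, np.float64(0.075)], [-3.99, 1.33, 0.27, np.float64(0.075)], [-3.88, 1.61, 0.27, np.float64(0.075)], [-1.41, 0.13, 0.86, np.float64(-0.0)], [-1.41, 0.14, 0.85, np.float64(-0.0)]]
[[-1.41, 0.13, 0.86, np.float64(-0.0)], [-1.4, 0.13, 0.86, np.float64(-0.0)], [-1.41, 0.14, 0.86, np.float64(-0.0)], [-1.41, 0.13, 0.85, np.float64(-0.0)], [-1.41, 0.13, 0.86, np.float64(-0.0)]]
4.39 [ 0.54958528 -0.1490044   0.14001225] 1.476764685275526
```

Request:
{"method": "drive_tool", "body": {"rows": [[-3.8,-2.25,0,0.08],[-3.95,-1.95,0,0.08],[-4.1,-1.6,0,0.08],[-4.2,-1.25,0,0.08],[-4.3,-0.9,0,0.08]], "fingers": -1}}

```text
clock: 0.65
ee_pos: [0.3209, 0.4424, 0.2312]
tool_rot: [-3.141, -0.0, 2.468]
ft_force: [0.1, 0.4, 0.6]
grip_width: 0.0854
gripper_force: 0.0
```

Request:
{"method": "drive_tool", "body": {"rows": [[-4.35,-0.55,0,0.08],[-4.4,-0.2,0,0.08],[-3.95,-1.45,0.27,0.075],[-4.05,-1.15,0.27,0.075],[-4.1,-0.85,0.27,0.075]]}}

```text
clock: 1.15
ee_pos: [0.4294, 0.2627, 0.2229]
tool_rot: [-3.141, -0.0, 2.083]
ft_force: [1.2, -0.4, -0.5]
grip_width: 0.0851
gripper_force: 0.0
```

Request:
{"method": "drive_tool", "body": {"rows": [[-4.15,-0.55,0.27,0.075],[-4.2,-0.2,0.27,0.075],[-4.2,0.1,0.27,0.075],[-4.2,0.4,0.27,0.075],[-4.15,0.7,0.27,0.075]]}}

```text
clock: 1.65
ee_pos: [0.5085, 0.0681, 0.2096]
tool_rot: [3.141, -0.0, 1.708]
ft_force: [0.8, 0.3, 0.4]
grip_width: 0.0856
gripper_force: 0.0
```

```bash
python3 - <<'E'
from h import *
np.set_printoptions(precision=4,suppress=True)
p=ctrl.camera_params("wrist");im=ctrl.camera("wrist");np.save("pics/w1.npy",p,allow_pickle=True)
print(p)
for q in([.534,.19,.036],[.562,-.011,.045],[.544,.056,.022],[.545,-.193,.026]):print(proj(p,q))
cv2.imwrite("pics/w1.png",cv2.resize(im,(800,600),interpolation=cv2.INTER_CUBIC))
E
```

```text
{'intrinsics': array([[342.683 ,   0.    , 254.5702],
       [  0.    , 342.683 , 191.8044],
       [  0.    ,   0.    ,   1.    ]]), 'k1': -0.0996458231964434, 'cam_to_world': array([[ 0.9906, -0.1295, -0.0441,  0.4983],
       [ 0.1368,  0.938 ,  0.3184,  0.1487],
       [ 0.0001, -0.3214,  0.9469,  0.352 ],
       [ 0.    ,  0.    ,  0.    ,  1.    ]])}
[302.1988  34.0855]
[295.4062 250.6318]
[286.9583 178.6782]
[254.1601 367.9074]
```

View pics/w1.png

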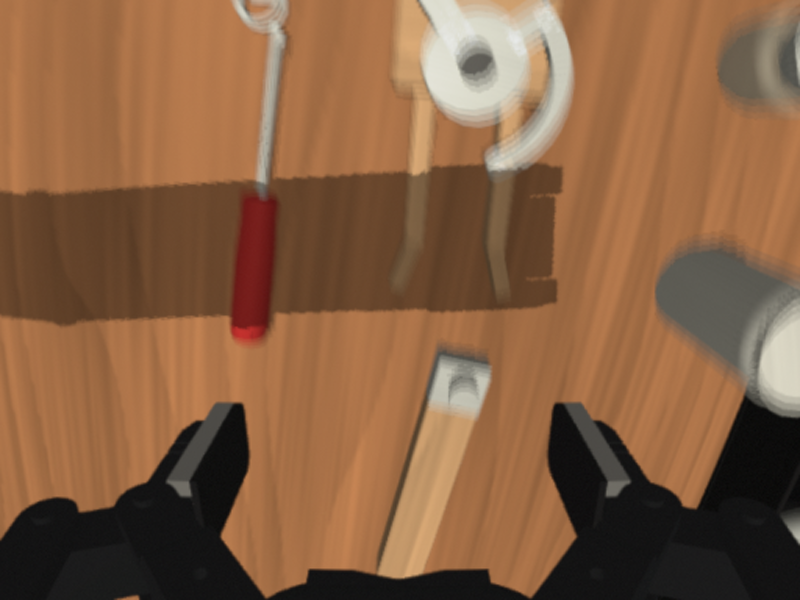

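The wrist view is slightly blurred because the arm was still settling. The hub is at (478,62) and the flare ends at (400,290) and (503,298). The stud is at (463,388), with the screwdriver and can well to the sides.

```bash
python3 - <<'E'
from h import *
np.set_printoptions(precision=4,suppress=True)
p=np.load("pics/w1.npy",allow_pickle=True).item()
f=lambda u,v,z:at(p,((u+.5)*.64-.5,(v+.5)*.64-.5),z)[:2]
for k,v in dict(cam=(478,64,.036),f1=(400,288,.022),f2=(503,298,.022),lc0=(424,100,.022),lc1=(415,235,.022),rc1=(497,240,.022),rc0=(505,175,.022),stud=(463,390,.045),fl=(441,352,.026),fr=(490,360,.026)).items():print(k,f(*v))
plan([(.5496,-.149,.14,1.477,5)])
E
```

```text
cam [0.538 0.185]
f1 [0.5138 0.046 ]
f2 [0.5813 0.0485]
lc0 [0.5118 0.1623]
lc1 [0.5183 0.0818]
rc1 [0.57   0.0858]
rc0 [0.5671 0.1262]
stud [ 0.5625 -0.0095]
fl [0.5468 0.0068]
fr [0.5805 0.0054]
[[-4.25, 0.26, 1.39, np.float64(0.044)], [-4.24, 0.45, 1.39, np.float64(0.043)], [-4.22, 0.63, 1.39, np.float64(0.044)], [-4.18, 0.81, 1.39, np.float64(0.044)], [-4.14, 1.0, 1.38, np.float64(0.043)]]
4.25 [ 0.5496 -0.149   0.14  ] 1.477312875901824
```

Request:
{"method": "drive_tool", "body": {"rows": [[-4.25,0.25,1.4,0.044],[-4.25,0.45,1.4,0.044],[-4.2,0.65,1.4,0.044],[-4.2,0.8,1.4,0.044],[-4.15,1.0,1.4,0.044]]}}

```text
clock: 2.2
ee_pos: [0.5508, -0.1407, 0.1391]
tool_rot: [3.141, -0.0, 1.49]
ft_force: [0.6, 0.9, 0.3]
grip_width: 0.0856
gripper_force: 0.0
```

Request:
{"method": "drive_tool", "body": {"rows": [[0,0,0,0],[0,0,0,0],[0,0,0,0],[0,0,0,0],[0,0,0,0]]}}

```text
clock: 2.7
ee_pos: [0.551, -0.138, 0.14]
tool_rot: [3.141, -0.001, 1.493]
ft_force: [0.4, 0.8, -0.1]
grip_width: 0.0857
gripper_force: 0.0
```

```bash
python3 - <<'E'
from h import *
np.set_printoptions(precision=4,suppress=True)
p=ctrl.camera_params("wrist");im=ctrl.camera("wrist");np.save("pics/w2.npy",p,allow_pickle=True)
cv2.imwrite("pics/w2.png",cv2.resize(im,(800,600),interpolation=cv2.INTER_CUBIC))
E
```

```text
(no output)
```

View pics/w2.png

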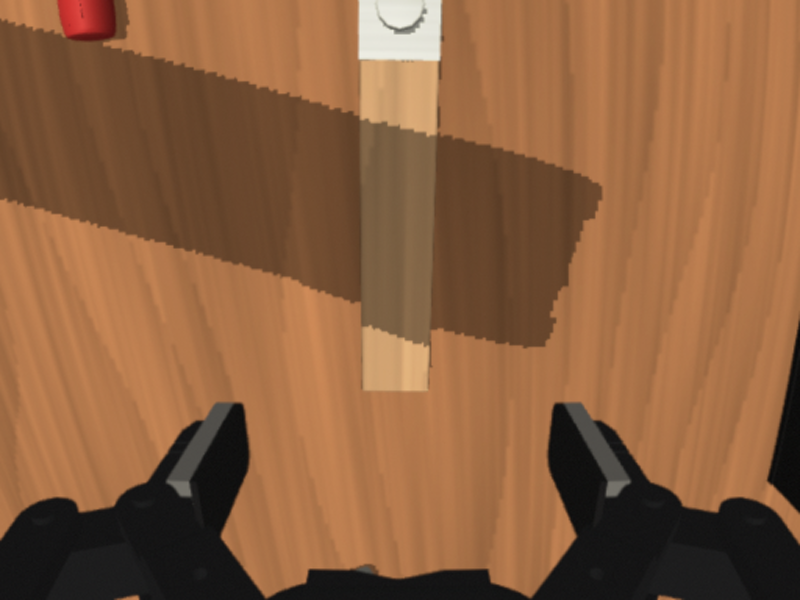

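The view is now sharp. The steel cap's edge is at (359,60) to (440,60) and the rail's rear corners are at (362,390) and (428,391). The stud is at (400,10).

```bash
python3 - <<'E'
from h import *
np.set_printoptions(precision=4,suppress=True)
p=np.load("pics/w2.npy",allow_pickle=True).item()
f=lambda u,v,z:at(p,((u+.5)*.64-.5,(v+.5)*.64-.5),z)[:2]
P=[f(*v) for v in ((359,60,.026),(439,60,.026),(362,390,.026),(428,390,.026),(400,10,.045))]
print(np.array(P))
fr=(P[0]+P[1])/2;bk=(P[2]+P[3])/2;d=fr-bk;yaw=np.arctan2(d[1],d[0]);u=d/np.linalg.norm(d)
print(yaw,np.linalg.norm(d),'stud from back',(P[4]-bk)@u)
g=bk+u*.045;print('grip',g)
plan([(*g,.10,yaw,2),(*g,.005,yaw,8)])
E
```

```text
[[ 0.5433 -0.0292]
 [ 0.579  -0.032 ]
 [ 0.5286 -0.1931]
 [ 0.564  -0.1959]
 [ 0.5628 -0.0132]]
1.4803158534734846 0.16452574401267234 stud from back 0.1820186538506578
grip [ 0.5503 -0.1497]
[[-0.57, 0.01, 2.0, np.float64(0.006)], [-0.57, 0.02, 2.0, np.float64(0.006)], [-0.0, 0.0, 1.19, np.float64(0.0)], [-0.0, 0.0, 1.19, np.float64(0.0)], [-0.0, 0.0, 1.18, np.float64(0.0)]]
[[-0.0, 0.0, 1.19, np.float64(0.0)], [-0.0, 0.0, 1.19, np.float64(0.0)], [-0.0, 0.0, 1.19, np.float64(0.0)], [-0.0, 0.0, 1.18, np.float64(0.0)], [-0.0, 0.0, 1.19, np.float64(0.0)]]
2.0 [ 0.5503 -0.1496  0.005 ] 1.4803559880146313
```

Request:
{"method": "drive_tool", "body": {"rows": [[-0.6,0,2,0.006],[-0.6,0,2,0.006],[0,0,1.2,0],[0,0,1.2,0],[0,0,1.2,0]]}}

```text
clock: 3.25
ee_pos: [0.5501, -0.1506, 0.0632]
tool_rot: [3.141, -0.0, 1.48]
ft_force: [1.1, 0.2, -0.4]
grip_width: 0.0856
gripper_force: 0.0
```

Request:
{"method": "drive_tool", "body": {"rows": [[0,0,1.2,0],[0,0,1.2,0],[0,0,1.2,0],[0,0,1.2,0],[0,0,1.0,0]]}}

```text
clock: 3.75
ee_pos: [0.5495, -0.1511, 0.0045]
tool_rot: [-3.141, -0.0, 1.479]
ft_force: [0.1, -0.1, 0.3]
grip_width: 0.085
gripper_force: 0.0
```

Request:
{"method": "drive_tool", "body": {"rows": [[0,0,0,0],[0,0,0,0],[0,0,0,0],[0,0,0,0],[0,0,0,0]], "fingers": 1, "newtons": 40}}

```text
clock: 4.25
ee_pos: [0.5501, -0.1513, 0.0064]
tool_rot: [3.141, -0.0, 1.479]
ft_force: [-1.8, -0.5, 5.4]
grip_width: 0.0356
gripper_force: 41.1
```

Request:
{"method": "drive_tool", "body": {"rows": [[0,0,0,0],[0,0,0,0],[0,0,0,0],[0,0,0,0],[0,0,0,0]]}}

```text
clock: 4.75
ee_pos: [0.5502, -0.1513, 0.0064]
tool_rot: [3.141, -0.0, 1.479]
ft_force: [-1.9, 0.2, 6.7]
grip_width: 0.035
gripper_force: 41.3
```

```bash
python3 - <<'E'
from h import *
plan([(.5502,-.1513,.0080,1.479,1),(.5578,-.1178,.008,1.645,9)])
E
```

```text
[[0.0, 0.0, -0.16, np.float64(-0.0)], [0.38, 0.05, -0.0, np.float64(-0.018)], [0.38, 0.06, -0.0, np.float64(-0.019)], [0.37, 0.06, -0.0, np.float64(-0.018)], [0.38, 0.07, -0.0, np.float64(-0.019)]]
[[0.37, 0.08, -0.0, np.float64(-0.018)], [0.37, 0.09, -0.0, np.float64(-0.019)], [0.38, 0.09, -0.0, np.float64(-0.018)], [0.36, 0.1, -0.0, np.float64(-0.019)], [0.37, 0.1, -0.0, np.float64(-0.018)]]
0.38 [ 0.55778902 -0.11781869  0.00799984] 1.6447430482674463
```

Request:
{"method": "drive_tool", "body": {"rows": [[0,0,-0.2,0],[0.4,0.05,0,-0.018],[0.35,0.06,0,-0.018],[0.35,0.06,0,-0.018],[0.4,0.07,0,-0.018]]}}

```text
clock: 5.25
ee_pos: [0.553, -0.1359, 0.0075]
tool_rot: [-3.141, -0.0, 1.553]
ft_force: [0.5, -0.2, -3.7]
grip_width: 0.0353
gripper_force: 40.1
```

Request:
{"method": "drive_tool", "body": {"rows": [[0.4,0.08,0,-0.02],[0.35,0.09,0,-0.018],[0.4,0.09,0,-0.018],[0.35,0.1,0,-0.018],[0.4,0.1,0,-0.018]]}}

```text
clock: 5.75
ee_pos: [0.5574, -0.1171, 0.0077]
tool_rot: [-3.142, 0.0, 1.644]
ft_force: [-0.8, -0.2, -4.4]
grip_width: 0.035
gripper_force: 40.1
```

Request:
{"method": "drive_tool", "body": {"rows": [[0,0,0,0],[0,0,0,0],[0,0,0,0],[0,0,0,0],[0,0,0,0]]}}

```text
clock: 6.25
ee_pos: [0.5573, -0.1175, 0.0077]
tool_rot: [-3.142, -0.0, 1.642]
ft_force: [-0.7, -0.4, -2.9]
grip_width: 0.0348
gripper_force: 40.2
```

```bash
python3 - <<'E'
from h import *
im=ctrl.camera("top")[175:255,160:290]
cv2.imwrite("pics/crop2.png",cv2.resize(im,None,fx=6,fy=6,interpolation=cv2.INTER_CUBIC))
E
```

```text
(no output)
```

View pics/crop2.png

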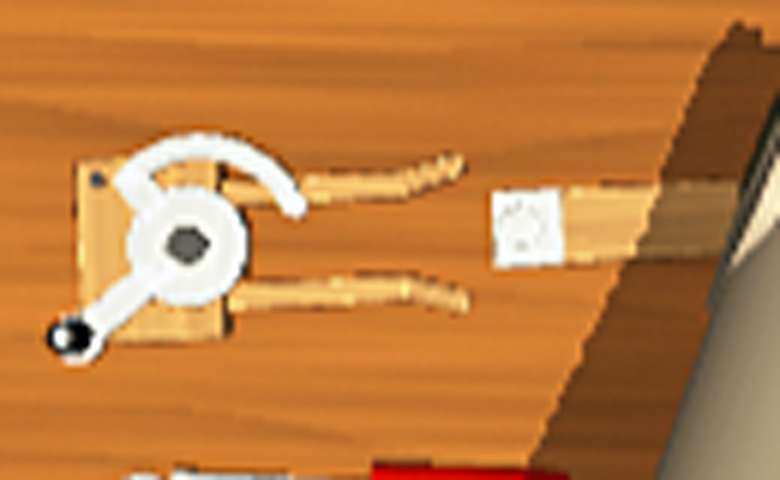

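The rail is lined up in front of the mouth: its front corners are at (492,190) and (495,267), the flare ends at (460,163) and (463,300), and the cam axis at (188,243).

```bash
python3 - <<'E'
from h import *
np.set_printoptions(precision=4,suppress=True)
p=ctrl.camera_params("top")
f=lambda u,v,z:at(p,(160+(u+.5)/6-.5,175+(v+.5)/6-.5),z)[:2]
D={k:f(*v) for k,v in dict(cam=(188,243,.036),f1=(460,163,.022),f2=(463,300,.022),c1=(340,187,.022),c2=(340,291,.022),r1=(492,190,.026),r2=(495,267,.026),s=(523,228,.045),m1=(640,187,.026),m2=(630,259,.026)).items()}
for yaw in(1.63,1.645,1.66):
    R=np.array([[np.cos(yaw),np.sin(yaw)],[-np.sin(yaw),np.cos(yaw)]])
    E={k:1000*R@(v-D['cam']) for k,v in D.items()}
    print(yaw,'flaremid',(E['f1']+E['f2'])/2,'cheekmid',(E['c1']+E['c2'])/2,'railfront',(E['r1']+E['r2'])/2,'stud',E['s'],'railmid',(E['m1']+E['m2'])/2)
plan([(*(np.array([.5573,-.1175])+.095*np.array([np.cos(1.645),np.sin(1.645)])),.0077,1.645,10)])
E
```

```text
1.63 flaremid [-135.6547   -1.5731] cheekmid [-74.4422  -0.0081] railfront [-151.864    -2.1986] stud [-166.7146   -0.8182] railmid [-222.9918   -2.3502]
1.645 flaremid [-135.663     0.4618] cheekmid [-74.434    1.1085] railfront [-151.8799    0.0796] stud [-166.7082    1.6825] railmid [-223.002     0.9948]
1.66 flaremid [-135.6408    2.4966] cheekmid [-74.409    2.2248] railfront [-151.8617    2.3577] stud [-166.6642    4.1828] railmid [-222.962     4.3396]
[[0.95, -0.0, -0.0, np.float64(-0.0)], [0.95, -0.01, -0.0, np.float64(-0.0)], [0.95, 0.0, -0.0, np.float64(-0.001)], [0.95, 0.0, -0.0, np.float64(0.0)], [0.95, -0.0, -0.0, np.float64(-0.0)]]
[[0.94, -0.0, -0.0, np.float64(-0.0)], [0.95, -0.0, -0.0, np.float64(-0.001)], [0.95, -0.01, -0.0, np.float64(0.0)], [0.95, 0.0, -0.0, np.float64(-0.0)], [0.95, 0.0, -0.0, np.float64(-0.0)]]
0.95 [ 0.5502 -0.0228  0.0077] 1.644539835272965
```

Request:
{"method": "drive_tool", "body": {"rows": [[1,0,0,0],[1,0,0,0],[1,0,0,0],[1,0,0,0],[1,0,0,0]]}}

```text
clock: 6.8
ee_pos: [0.5537, -0.0661, 0.0077]
tool_rot: [3.142, -0.0, 1.644]
ft_force: [-0.4, 0.5, -3.2]
grip_width: 0.0352
gripper_force: 40.2
```

Request:
{"method": "drive_tool", "body": {"rows": [[0.9,0,0,0],[0.9,0,0,0],[0.9,0,0,0],[0.9,0,0,0],[0.9,0,0,0]]}}

```text
clock: 7.3
ee_pos: [0.5504, -0.0218, 0.0077]
tool_rot: [-3.142, -0.0, 1.643]
ft_force: [-0.3, 1.0, -3.4]
grip_width: 0.0354
gripper_force: 40.2
```

Request:
{"method": "drive_tool", "body": {"rows": [[0.5,0,0,0],[0.5,0,0,0],[0.5,0,0,0],[0.4,0,0.05,0],[0.3,0,0.05,0]]}}

```text
clock: 7.8
ee_pos: [0.549, -0.0004, 0.0067]
tool_rot: [3.141, -0.0, 1.643]
ft_force: [0.1, -1.1, -2.6]
grip_width: 0.0349
gripper_force: 40.4
```

Request:
{"method": "drive_tool", "body": {"rows": [[0.1,0,0,0],[0.1,0,0,0],[0.1,0,0,0],[0.1,0,0,0],[0,0,0,0]]}}

```text
clock: 8.3
ee_pos: [0.5487, 0.0035, 0.0067]
tool_rot: [3.142, -0.0, 1.643]
ft_force: [-0.2, -0.5, -2.4]
grip_width: 0.0351
gripper_force: 40.4
```

Request:
{"method": "drive_tool", "body": {"rows": [[0.1,0,0,0],[0.1,0,0,0],[0,0,0,0],[0,0,0,0],[0,0,0,0]]}}

```text
clock: 8.8
ee_pos: [0.5485, 0.0056, 0.0067]
tool_rot: [3.142, -0.0, 1.643]
ft_force: [0.5, 1.2, -1.9]
grip_width: 0.0351
gripper_force: 40.4
```

Request:
{"method": "drive_tool", "body": {"rows": [[0.1,0,0,0],[0,0,0,0],[0.1,0,0,0],[0,0,0,0],[0,0,0,0]]}}

```text
clock: 9.3
ee_pos: [0.5483, 0.0075, 0.0067]
tool_rot: [-3.142, -0.0, 1.643]
ft_force: [0.0, 0.1, -1.0]
grip_width: 0.0352
gripper_force: 40.4
```

Request:
{"method": "drive_tool", "body": {"rows": [[0.1,0,0,0],[0,0,0,0],[0.1,0,0,0],[0,0,0,0],[0,0,0,0]]}}

```text
clock: 9.8
ee_pos: [0.5482, 0.0088, 0.0067]
tool_rot: [3.142, 0.0, 1.642]
ft_force: [0.7, -4.2, -2.6]
grip_width: 0.0352
gripper_force: 40.4
```

Request:
{"method": "drive_tool", "body": {"rows": [[0.1,0,0,0],[0,0,0,0],[0,0,0,0],[0,0,0,0],[0,0,0,0]]}}

```text
clock: 10.3
ee_pos: [0.5481, 0.0089, 0.0067]
tool_rot: [-3.142, 0.001, 1.642]
ft_force: [-0.0, -7.2, -2.4]
grip_width: 0.0351
gripper_force: 40.5
```

The rail is against the stop, with 7 N of reaction and the stud about 40 mm from the axis. I'll lower it, release and rise.

Request:
{"method": "drive_tool", "body": {"rows": [[0,0,0.1,0],[0,0,0,0],[0,0,0,0],[0,0,0,0],[0,0,0,0]]}}

```text
clock: 10.8
ee_pos: [0.5481, 0.0088, 0.0064]
tool_rot: [-3.142, 0.001, 1.641]
ft_force: [-3.6, -7.1, 8.7]
grip_width: 0.0351
gripper_force: 41.7
```

Request:
{"method": "drive_tool", "body": {"rows": [[0,0,0,0],[0,0,0,0],[0,0,0,0],[0,0,0,0],[0,0,0,0]], "fingers": -0.3}}

```text
clock: 11.3
ee_pos: [0.5482, 0.0107, 0.0057]
tool_rot: [3.142, -0.0, 1.643]
ft_force: [-0.9, 0.6, -0.5]
grip_width: 0.0555
gripper_force: 0.0
```

Request:
{"method": "drive_tool", "body": {"rows": [[0,0,-1,0],[0,0,-2,0],[0,0,-4,0],[0,0,-5,0],[0,0,-2,0]]}}

```text
clock: 11.8
ee_pos: [0.55, 0.01, 0.1508]
tool_rot: [3.136, -0.001, 1.642]
ft_force: [1.6, -0.5, 0.2]
grip_width: 0.0553
gripper_force: 0.0
```

Request:
{"method": "drive_tool", "body": {"rows": [[0,0,0,0],[0,0,0,0],[0,0,0,0],[0,0,0,0],[0,0,0,0]]}}

```text
clock: 12.3
ee_pos: [0.5477, 0.0103, 0.1449]
tool_rot: [-3.14, 0.0, 1.643]
ft_force: [-0.4, -0.4, 0.9]
grip_width: 0.055
gripper_force: 0.0
```

```bash
python3 - <<'E'
from h import *
p=ctrl.camera_params("wrist");im=ctrl.camera("wrist");np.save("pics/w3.npy",p,allow_pickle=True)
cv2.imwrite("pics/w3.png",cv2.resize(im,(800,600),interpolation=cv2.INTER_CUBIC))
E
```

```text
(no output)
```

View pics/w3.png

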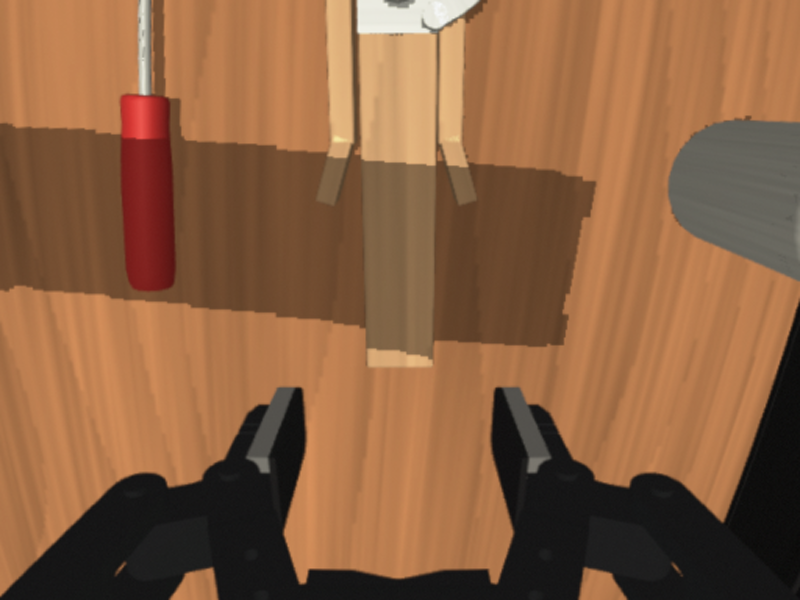

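The rail sits straight and centred in the channel, with its rear end at (400,366). The hook arm just covers the steel cap at the top edge of the picture. Next I'll straddle the handle with half-open fingers as a fork, tool x radial.

```bash
python3 - <<'E'
from h import *
plan([(.4875,.2385,.14,2.335,10)])
E
```

```text
[[2.32, -0.44, 0.05, np.float64(-0.069)], [2.34, -0.27, 0.05, np.float64(-0.069)], [2.36, -0.12, 0.05, np.float64(-0.07)], [2.36, 0.05, 0.05, np.float64(-0.069)], [2.35, 0.22, 0.05, np.float64(-0.069)]]
[[2.33, 0.37, 0.05, np.float64(-0.069)], [2.3, 0.54, 0.05, np.float64(-0.07)], [2.26, 0.69, 0.05, np.float64(-0.069)], [2.2, 0.85, 0.06, np.float64(-0.069)], [2.14, 1.0, 0.05, np.float64(-0.069)]]
2.36 [0.4875483  0.2384919  0.13995878] 2.334640210859338
```

Request:
{"method": "drive_tool", "body": {"rows": [[2.3,-0.45,0.05,-0.07],[2.35,-0.25,0.05,-0.07],[2.35,-0.1,0.05,-0.07],[2.35,0.05,0.05,-0.07],[2.35,0.2,0.05,-0.07]], "fingers": 0.2}}

```text
clock: 12.85
ee_pos: [0.5172, 0.1266, 0.1432]
tool_rot: [3.141, -0.0, 2.0]
ft_force: [0.7, -0.8, 0.5]
grip_width: 0.0341
gripper_force: 0.0
```

Request:
{"method": "drive_tool", "body": {"rows": [[2.35,0.35,0.05,-0.07],[2.3,0.55,0.05,-0.07],[2.25,0.7,0.05,-0.07],[2.2,0.85,0.05,-0.07],[2.15,1.0,0.05,-0.07]]}}

```text
clock: 13.35
ee_pos: [0.4865, 0.2402, 0.1407]
tool_rot: [3.141, -0.0, 2.349]
ft_force: [0.1, -1.3, -0.0]
grip_width: 0.034
gripper_force: 0.0
```

Request:
{"method": "drive_tool", "body": {"rows": [[0,0,0,0],[0,0,0,0],[0,0,0,0],[0,0,0,0],[0,0,0,0]]}}

```text
clock: 13.85
ee_pos: [0.4873, 0.2377, 0.1407]
tool_rot: [3.142, 0.0, 2.342]
ft_force: [0.3, -0.5, -0.2]
grip_width: 0.0344
gripper_force: 0.0
```

```bash
python3 - <<'E'
from h import *
p=ctrl.camera_params("wrist");im=ctrl.camera("wrist");np.save("pics/w4.npy",p,allow_pickle=True)
cv2.imwrite("pics/w4.png",cv2.resize(im,(800,600),interpolation=cv2.INTER_CUBIC))
E
```

```text
(no output)
```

View pics/w4.png

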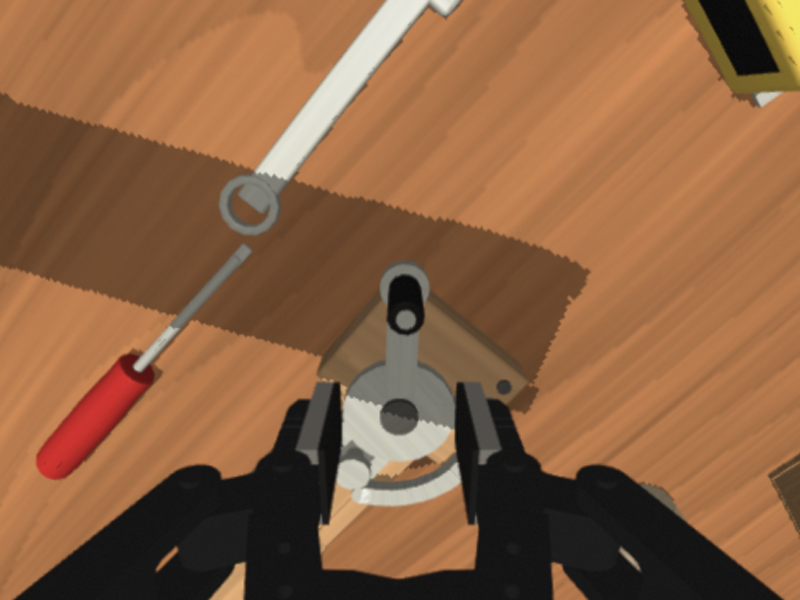

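The handle is sharp here: its top is at (405,319) and its base at (404,287). The cam pin is at (400,416) and the stud at (354,470), inside the hook.

```bash
python3 - <<'E'
from h import *
np.set_printoptions(precision=4,suppress=True)
p=np.load("pics/w4.npy",allow_pickle=True).item()
f=lambda u,v,z:at(p,((u+.5)*.64-.5,(v+.5)*.64-.5),z)[:2]
c=f(400,416,.036);h=f(405,319,.078);b=f(404,286,.036);s=f(354,470,.045)
print(c,h,b,s)
for q in(h,b):print(np.linalg.norm(q-c),np.arctan2(*(q-c)[::-1]))
print('stud',np.linalg.norm(s-c),np.arctan2(*(c-s)[::-1]))
a=np.arctan2(*(h-c)[::-1]);g=c+.07*np.array([np.cos(a),np.sin(a)])
plan([(*g,.14,a,1),(*g,.048,a,9)])
E
```

```text
[0.5352 0.1897] [0.4872 0.2418] [0.4864 0.2426] [0.537  0.1527]
0.07085467389127212 2.31571186183366
0.07195296919627513 2.316151442840003
stud 0.03710333411471696 1.6203945289459134
[[0.21, 0.27, 0.07, np.float64(0.026)], [0.0, -0.0, 1.02, np.float64(0.0)], [0.0, -0.0, 1.03, np.float64(0.0)], [0.0, -0.0, 1.02, np.float64(0.0)], [0.0, -0.0, 1.02, np.float64(0.0)]]
[[0.0, -0.0, 1.02, np.float64(0.0)], [0.0, -0.0, 1.03, np.float64(0.0)], [0.0, -0.0, 1.02, np.float64(0.0)], [0.0, -0.0, 1.02, np.float64(0.0)], [0.0, -0.0, 1.02, np.float64(0.0)]]
1.03 [0.4878 0.2412 0.048 ] 2.315796210853571
```

Request:
{"method": "drive_tool", "body": {"rows": [[0.2,0.27,0,0.026],[0,0,1.2,0],[0,0,1.2,0],[0,0,1.2,0],[0,0,1.2,0]]}}

```text
clock: 14.4
ee_pos: [0.4872, 0.2413, 0.0911]
tool_rot: [-3.141, -0.0, 2.317]
ft_force: [0.9, -0.1, -0.6]
grip_width: 0.0341
gripper_force: 0.0
```

Request:
{"method": "drive_tool", "body": {"rows": [[0,0,1.2,0],[0,0,1.2,0],[0,0,1.2,0],[0,0,0.8,0],[0,0,0,0]]}}

```text
clock: 14.9
ee_pos: [0.487, 0.2412, 0.0474]
tool_rot: [-3.14, -0.0, 2.317]
ft_force: [-0.2, -0.7, 0.1]
grip_width: 0.034
gripper_force: 0.0
```

Request:
{"method": "drive_tool", "body": {"rows": [[-0.01,0.42,0,0.06],[-0.01,0.42,0,0.06],[-0.01,0.42,0,0.06],[-0.01,0.42,0,0.06],[-0.01,0.42,0,0.06]]}}

```text
clock: 15.4
ee_pos: [0.5051, 0.2535, 0.0491]
tool_rot: [3.141, -0.0, 2.014]
ft_force: [-2.0, -1.1, 1.7]
grip_width: 0.034
gripper_force: 0.7
```

Request:
{"method": "drive_tool", "body": {"rows": [[-0.01,0.42,0,0.06],[-0.01,0.42,0,0.06],[-0.01,0.42,0,0.06],[-0.01,0.42,0,0.06],[-0.01,0.42,0,0.06]]}}

```text
clock: 15.9
ee_pos: [0.525, 0.2598, 0.0491]
tool_rot: [3.142, -0.0, 1.714]
ft_force: [-1.3, -0.7, 0.3]
grip_width: 0.0344
gripper_force: 0.7
```

Request:
{"method": "drive_tool", "body": {"rows": [[0,0.14,0,0.02],[0,0.14,0,0.02],[0,0.14,0,0.02],[0,0.14,0,0.02],[0,0.14,0,0.02]]}}

```text
clock: 16.4
ee_pos: [0.5319, 0.2605, 0.0488]
tool_rot: [3.142, -0.0, 1.616]
ft_force: [-1.5, -0.5, 1.1]
grip_width: 0.0342
gripper_force: 0.6
```

```bash
cat >> h.py <<'E'
def arc():
    s=ctrl.get_state();c=np.array([.5352,.1897]);v=s['ee_pos'][:2]-c;y=s['tool_rot'][2]
    t=np.array([np.sin(y),-np.cos(y)]);F=s['ft_force'][:2]
    print('r %.4f ang %.3f yaw %.3f  Ftan %.1f Frad %.1f'%(np.linalg.norm(v),np.arctan2(v[1],v[0]),y,F@t,F@[np.cos(y),np.sin(y)]),s['clock'])
E
python3 -c "from h import *;arc()"
```

```text
r 0.0709 ang 1.618 yaw 1.616  Ftan -1.5 Frad -0.4 16.4
```

Request:
{"method": "drive_tool", "body": {"rows": [[0,0.14,0,0.02],[0,0.14,0,0.02],[0,0.14,0,0.02],[0,0.14,0,0.02],[0,0.14,0,0.02]]}}

```text
clock: 16.9
ee_pos: [0.5389, 0.2605, 0.0487]
tool_rot: [-3.142, -0.0, 1.515]
ft_force: [-1.5, -0.5, 1.2]
grip_width: 0.0342
gripper_force: 0.6
```

Request:
{"method": "drive_tool", "body": {"rows": [[0,0.14,0,0.02],[0,0.14,0,0.02],[0,0.14,0,0.02],[0,0.14,0,0.02],[0,0.14,0,0.02]]}}

```text
clock: 17.4
ee_pos: [0.5459, 0.2598, 0.0487]
tool_rot: [-3.142, -0.0, 1.415]
ft_force: [-2.6, -0.8, 1.2]
grip_width: 0.0345
gripper_force: 0.6
```

Request:
{"method": "drive_tool", "body": {"rows": [[0,0.14,0,0.02],[0,0.14,0,0.02],[0,0.14,0,0.02],[0,0,0,0],[0,0,0,0]]}}

```text
clock: 17.9
ee_pos: [0.5501, 0.2591, 0.0487]
tool_rot: [3.141, -0.0, 1.357]
ft_force: [0.5, -0.2, -0.0]
grip_width: 0.0342
gripper_force: 0.0
```

Request:
{"method": "drive_tool", "body": {"rows": [[0,0.14,0,0.02],[0,0.14,0,0.02],[0,0.14,0,0.02],[0,0,0,0],[0,0,0,0]]}}

```text
clock: 18.4
ee_pos: [0.5542, 0.2581, 0.0487]
tool_rot: [3.141, -0.0, 1.297]
ft_force: [-0.9, -1.0, -0.3]
grip_width: 0.0344
gripper_force: 0.0
```

```bash
python3 -c "from h import *;arc()"
```

```text
r 0.0710 ang 1.300 yaw 1.297  Ftan -0.6 Frad -1.2 18.4
```

Request:
{"method": "drive_tool", "body": {"rows": [[0,0.14,0,0.02],[0,0.14,0,0.02],[0,0.14,0,0.02],[0,0.14,0,0.02],[0,0.14,0,0.02]]}}

```text
clock: 18.9
ee_pos: [0.5608, 0.2559, 0.0487]
tool_rot: [-3.142, -0.0, 1.195]
ft_force: [-2.1, 0.1, 1.9]
grip_width: 0.034
gripper_force: 0.6
```

Request:
{"method": "drive_tool", "body": {"rows": [[0,0.14,0,0.02],[0,0.14,0,0.02],[0,0.14,0,0.02],[0,0.14,0,0.02],[0,0.14,0,0.02]]}}

```text
clock: 19.4
ee_pos: [0.5672, 0.2531, 0.0487]
tool_rot: [-3.142, -0.0, 1.095]
ft_force: [-0.8, -0.3, -0.8]
grip_width: 0.034
gripper_force: 0.6
```

Request:
{"method": "drive_tool", "body": {"rows": [[0,0.1,0,0.015],[0,0.1,0,0.015],[0,0.1,0,0.015],[0,0.1,0,0.015],[0,0.1,0,0.015]]}}

```text
clock: 19.9
ee_pos: [0.5715, 0.2507, 0.0487]
tool_rot: [-3.142, -0.0, 1.021]
ft_force: [-1.6, 0.2, -0.3]
grip_width: 0.034
gripper_force: 0.6
```

Request:
{"method": "drive_tool", "body": {"rows": [[0,0.1,0,0.015],[0,0.1,0,0.015],[0,0.1,0,0.015],[0,0.1,0,0.015],[0,0.1,0,0.015]]}}

```text
clock: 20.4
ee_pos: [0.5754, 0.2483, 0.0487]
tool_rot: [-3.141, -0.0, 0.946]
ft_force: [-2.1, 0.8, 1.1]
grip_width: 0.0342
gripper_force: 1.6
```

```bash
python3 -c "from h import *;arc()"
```

```text
r 0.0710 ang 0.969 yaw 0.946  Ftan -2.2 Frad -0.6 20.4
```

Request:
{"method": "drive_tool", "body": {"rows": [[0,0.07,0,0.01],[0,0.07,0,0.01],[0,0.07,0,0.01],[0,0.07,0,0.01],[0,0,0,0]]}}

```text
clock: 20.9
ee_pos: [0.5779, 0.2465, 0.0487]
tool_rot: [-3.141, -0.0, 0.906]
ft_force: [-3.6, 3.2, 1.4]
grip_width: 0.0343
gripper_force: 2.3
```

```bash
python3 -c "from h import *;arc()"
```

```text
r 0.0711 ang 0.927 yaw 0.906  Ftan -4.8 Frad 0.3 20.9
```

Request:
{"method": "drive_tool", "body": {"rows": [[0,0.07,0,0.01],[0,0.07,0,0.01],[0,0.07,0,0.01],[0,0,0,0],[0,0,0,0]]}}

```text
clock: 21.4
ee_pos: [0.5793, 0.2454, 0.0487]
tool_rot: [-3.141, -0.0, 0.877]
ft_force: [-4.5, 3.6, 1.8]
grip_width: 0.0344
gripper_force: 2.7
```

```bash
python3 -c "from h import *;arc()"
```

```text
r 0.0710 ang 0.901 yaw 0.877  Ftan -5.8 Frad -0.2 21.4
```

Request:
{"method": "drive_tool", "body": {"rows": [[0,0.07,0,0.01],[0,0.07,0,0.01],[0,0.07,0,0.01],[0,0,0,0],[0,0,0,0]]}}

```text
clock: 21.9
ee_pos: [0.5807, 0.2444, 0.0487]
tool_rot: [-3.141, -0.0, 0.847]
ft_force: [-5.4, 3.4, 3.0]
grip_width: 0.0342
gripper_force: 3.3
```

```bash
python3 -c "from h import *;arc()"
```

```text
r 0.0711 ang 0.877 yaw 0.847  Ftan -6.3 Frad -1.0 21.9
```

Request:
{"method": "drive_tool", "body": {"rows": [[0,0.07,0,0.01],[0,0.07,0,0.01],[0,0.07,0,0.01],[0,0.07,0,0.01],[0,0,0,0]]}}

```text
clock: 22.4
ee_pos: [0.5824, 0.2431, 0.0487]
tool_rot: [-3.14, -0.0, 0.807]
ft_force: [-6.7, 4.5, 3.7]
grip_width: 0.034
gripper_force: 4.2
```

```bash
python3 -c "from h import *;arc()"
```

```text
r 0.0713 ang 0.847 yaw 0.807  Ftan -7.9 Frad -1.4 22.4
```

Request:
{"method": "drive_tool", "body": {"rows": [[0,0.07,0,0.01],[0,0.07,0,0.01],[0,0.07,0,0.01],[0,0,0,0],[0,0,0,0]]}}

```text
clock: 22.9
ee_pos: [0.5833, 0.2426, 0.0486]
tool_rot: [-3.138, -0.0, 0.779]
ft_force: [-9.3, 7.3, 4.7]
grip_width: 0.0339
gripper_force: 5.8
```

```bash
python3 -c "from h import *;arc()"
```

```text
r 0.0715 ang 0.833 yaw 0.779  Ftan -11.7 Frad -1.5 22.9
```

The handle firmed up to about 11 N, which is between right (9 N) and the limit (15 N). I'll back off and lift clear.

Request:
{"method": "drive_tool", "body": {"rows": [[0,-0.2,0,0],[0,-0.3,0,0],[0,-0.3,0,0],[0,0,0,0],[0,0,0,0]]}}

```text
clock: 23.4
ee_pos: [0.5793, 0.2456, 0.0487]
tool_rot: [3.141, -0.0, 0.776]
ft_force: [0.1, -0.1, -0.2]
grip_width: 0.0343
gripper_force: 0.0
```

Request:
{"method": "drive_tool", "body": {"rows": [[0,0,-1,0],[0,0,-2,0],[0,0,-3,0],[0,0,-4,0],[0,0,-3,0]]}}

```text
clock: 23.9
ee_pos: [0.5798, 0.2455, 0.1819]
tool_rot: [3.141, -0.002, 0.776]
ft_force: [0.4, -0.2, -0.3]
grip_width: 0.0344
gripper_force: 0.0
```

Request:
{"method": "drive_tool", "body": {"rows": [[-2,0,0,0],[-2,0,0,0],[-1,0,0,0],[0,0,0,0],[0,0,0,0]]}}

```text
clock: 24.4
ee_pos: [0.5437, 0.2116, 0.1791]
tool_rot: [-3.141, -0.001, 0.777]
ft_force: [0.6, 1.0, -0.6]
grip_width: 0.0342
gripper_force: 0.0
```

```bash
python3 - <<'E'
from h import *
p=ctrl.camera_params("wrist");im=ctrl.camera("wrist");np.save("pics/w5.npy",p,allow_pickle=True)
cv2.imwrite("pics/w5.png",cv2.resize(im,(800,600),interpolation=cv2.INTER_CUBIC))
E
```

```text
(no output)
```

View pics/w5.png

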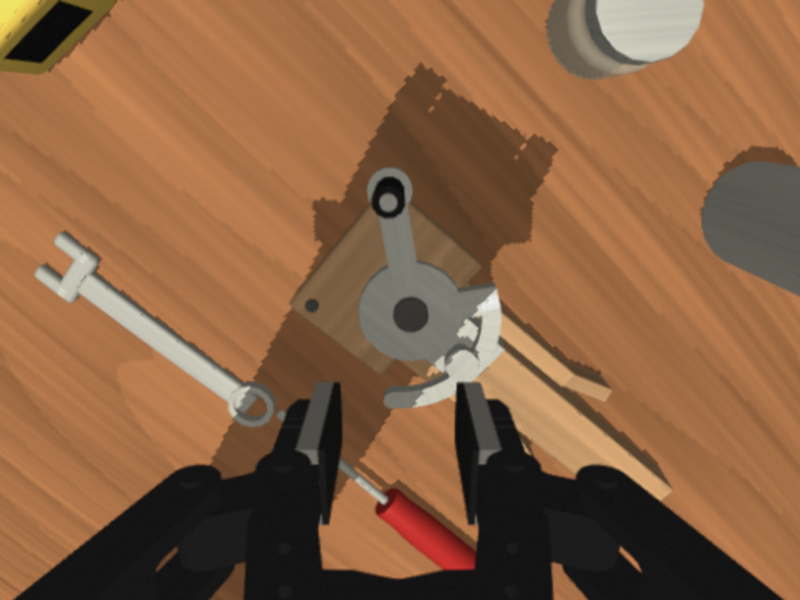

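The hook lies behind the stud at (462,362), the handle has stayed where it was left at (388,195), and the rail is straight in the channel. The arm is clear of everything, so I'll hand in.

```bash
python3 -c "
from h import *
print(ctrl.job_done())"
```

```text
the job is handed in; nothing more can be done
None
```

I slid the rail home against the stop, turned the cam clockwise until the handle firmed up at about 11 N, let go and handed the job in at about 24.5 s; the verdict and the actual clamping force on the stud were not reported.

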